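# Find where the cell slide binds and back off

### The job

The cuvette carriage of the cell slide has begun to bind at an unseen place on its rail: slide it by its white fin towards the loose marker, letting the carriage itself push the marker ahead, until you feel it come up against the tight spot, but gently, without forcing it. Then draw the carriage back so that a gap of about 15 mm is left between its front edge and the marker, and let go; do not touch the marker with the fingers, and leave the things lying about alone.

Things in the scene. Friction and masses are not known exactly. Their poses are not given: they have to be found in the camera images.
- rail: Aluminium rail 52 mm wide (x), 430 mm long (y), 22 mm high, black end blocks 30 mm high; fixed to the bench. Origin: centre of its underside, on the bench. Its y axis is the sliding direction, from the carriage towards the marker.
- liner: Unseen plastic liner in the rail; origin and axes as the rail's. Its swollen place, the tight spot, is at no known position: it meets the carriage when the fin is somewhere between 0 and 100 mm on the +y side of the rail's origin. There resistance rises like a spring, about 1.5 N per mm of further travel. Pressing with 5 to 8 N is a clear find; more than 16 N on it damages it.
- carriage: Dark steel plate 72 mm wide (x), 140 mm long (y), top 34 mm above the bench; slides along rail y with 1 to 2 N friction and stays where left. Origin: under the white fin's centre, 22 mm above the bench; axes as the rail's. Front edge 45 mm ahead of the origin, rear 95 mm behind. A black holder with cuvettes, to 74 mm above the bench, spans 58 to 88 mm behind the origin.
- fin_top (a point): Centre of the top face, 92 mm above the bench, of the upright white grip fin, 40 mm (x) by 18 mm (y), free from the plate (34 mm) up to here; grip it with the fingers before and behind it (18 mm) or at its sides (40 mm).
- carriage_nose (a point): Middle of the carriage's front edge, 29 mm above the bench.
- rider: The marker: a small black plastic bridge on the rail ahead of the carriage, 60 mm wide (x), 10 mm long (y), top 35 mm above the bench, with a small round steel button; slides along the rail when pushed (about 0.5 N), stays where left, and passes the tight spot unhindered. Origin: middle of its rear face at the rail's top; axes as the rail's.
- rider_back (a point): Middle of the marker's rear face, which the carriage's front edge pushes, 29 mm above the bench. The gap is the distance from carriage_nose to here along the rail's y.
- caliper: Steel caliper lying on the bench, 200 mm long (y), 5 to 7 mm thick; a bystander. Origin: under its beam's middle.
- fitting: Turned brass fitting, 32 mm across, 36 mm high, standing; a bystander. Origin: centre of its underside.
- vial: Small amber bottle, 40 mm across, 75 mm high, standing; a bystander. Origin: centre of its underside.

How it is judged:
By the outcome, as a careful person would: the job done as asked, in the order asked, and still so for the second after the job is handed in, with the robot touching nothing.
It also fails if it takes over 48 s, if anything falls off the work surface, if the arm or the gripper's body presses on something with over 40 N, if the wrist force passes 120 N, or if a joint passes its speed limit or range.

### The arm

A 6-joint arm with a two-finger parallel gripper is mounted at the origin on the work surface. World frame = base frame: x ahead of the robot, y to its left, z up, the work surface at z = 0. Lengths are in m, angles in rad, forces in N, time in s.
With the tool pointing down it reaches from about 0.35 to 0.975 m from the base axis. Payload 4.9 kg.
Tool frame: the origin (TCP) lies on the centre line of the jaws, within the pads' length; the fingertips stand manip.tip_reach ahead of it and the grasp point (between the pads) is the TCP (manip.tip_reach is the distance from the TCP to the fingertips, in m); z points along the fingers, y is the line along which they close (so a half turn about z gives the same grasp; the last joint's range is limited). The gripper opens to 85 mm and grips with 20 to 120 N. Pads are 22 mm wide; open, the fingers measure 114 mm over their backs; the gripper's body (76 mm by 85 mm) begins 54 mm behind the grasp point. The pads swing forward as they close: fully open they stand 13 mm farther back than shut.
Start: joints at [-1.374, 0.053, 1.613, -0, 1.476, -0.119], TCP at [0.194, -0.594, 0.25] pointing down, gripper open.
Joint ranges: [-3.01, 3.01], [-1.01, 2.22], [0.06, 2.58], [-1.02, 4.17], [0.09, 2.62], [-3.14, 3.14]. Speed limits (rad/s): [2.57, 2.57, 3.14, 3.14, 3.14, 3.14].

### API

Orientations are given as a unit quaternion [w, x, y, z].
In Python, from plant import manip gives the robot as it stands. The module is installed in compiled form; this text tells all that it offers.
- The arm moves only by the tool move_arm, never from a script. Its argument "rows" is a list of rows, each a list of 7 numbers: the shift along the tool's x, y, z in cm, then the turn, a rotation vector about the tool's x, y, z in degrees, then the opening, from -1 (shut) to 1 (fully open). In form: [[tx, ty, tz, ax, ay, az, jaw], ...]. A call has 1 to 20 rows; each row shifts and turns the commanded pose from where the row before left it, along the tool's axes as they then stand; what a row does not reach is not made up. A row lasts 1/12 s, in which the tool goes at most 41.7 mm and 7.16 degrees, less where a joint would pass 70% of its speed; a pose out of reach is approached as far as the arm can. A call is refused whole if a number of a shift passes 4.17 or a number of a turn 7.16, either way. A call with a gripper value outside its range is refused whole. The fingers move at their own pace and stop on an object; the grip force is fixed at half the most. Time passes only in rows, so rows that do not move let the fingers close. It gives the time, the measured TCP pose, the force, the opening and the grip force at its end, in the units of the state.
- manip.state(): the state, without advancing time (a new reading comes with each control period).
- manip.grab_frame(name): name is "scene" or "top" or "wrist"; returns a dict with "img" (400x640x3 uint8, blue, green, red), "mtx" (3x3 intrinsics, pixels), "R" (3x3) and "t" (3): a world point X has camera coordinates R X + t. Camera axes: x right, y down, z forward; pixel columns grow to the right and rows downward; lengths in m; the calibration is good to about 2 mm. The wrist camera is an equidistant fisheye: a pixel r from the principal point sees the ray r / f radians off the axis. A picture is of the moment at which its call begins. There is no depth.
- manip.job_done(): hands the job in; it is judged then, once.
The state is a dict: "time": time; "joint_pos": joint angles; "joint_vel": joint speeds; "joint_efforts": joint torques, N m; "tool_pos": TCP position; "tool_rot": TCP orientation; "contact_force": force on the tool from outside, world axes, zero at the start; "ft_torque": the same for the moment, N m; "gripper_width": opening from 0.0 (shut) to 1.0 (fully open); "grasp_force": force on a finger pad.
Only numpy, scipy, OpenCV 4.12 (cv2) and the standard library are available. Lean on these libraries where they do the work, as an engineer would, in place of code of your own. Each camera call takes 0.05 s, during which the arm holds its last target. There are 200 camera calls.

## Working session

There is one attempt and no reset: what is moved stays moved. The work goes in short steps, Python scripts to look and compute and a tool call to move; the robot and the scene stay as the last step left them, time stands still between calls to the robot, and variables do not carry over. Pictures are saved under pics/ and viewed, at most 10 in all, crops included, and the job is handed in when it is done.

Besides the shell and the picture viewer there is one more tool, called after "Emit:" as a command line: name --pt "numbers of a row" for each row, then --argument value for the rest. move_arm: Moves the arm, as the interface text tells. Its arguments: {"type":"object","properties":{"rows":{"type":"array","items":{"type":"array","items":{"type":"number"}}}},"required":["rows"]}

```bash
mkdir -p pics; cat > h.py <<'E'
import numpy as np, cv2
from plant import manip
def ray(f,px,z):
    # cast pixel onto plane height z (pinhole cams)
    d=np.linalg.inv(f["mtx"])@np.array([px[0],px[1],1.]); R=f["R"];C=-R.T@f["t"]; d=R.T@d
    return C+d*(z-C[2])/d[2]
def proj(f,X):
    c=f["mtx"]@(f["R"]@np.array(X)+f["t"]); return c[:2]/c[2]
E
python3 - <<'E'
from h import *
for n in("top","scene"):
    f=manip.grab_frame(n); cv2.imwrite(f"pics/{n}0.png",f["img"]); print(n,(-f["R"].T@f["t"]).round(3),f["R"].round(2).tolist(),f["mtx"].round(1).tolist())
s=manip.state(); print(s); print(manip.tip_reach)
E
```

```text
top [0.498 0.018 0.735] [[0.03, -1.0, -0.03], [-0.99, -0.02, -0.11], [0.11, 0.03, -0.99]] [[395.4, 0.0, 319.6], [0.0, 395.4, 195.9], [0.0, 0.0, 1.0]]
scene [0.86  0.478 0.46 ] [[-0.85, 0.52, 0.01], [0.28, 0.48, -0.83], [-0.44, -0.71, -0.55]] [[387.7, 0.0, 323.3], [0.0, 387.7, 199.0], [0.0, 0.0, 1.0]]
{'time': 0.1, 'joint_pos': array([-1.37399392e+00,  5.32943993e-02,  1.61414057e+00, -2.12079268e-05,
        1.47601508e+00, -1.18990380e-01]), 'joint_vel': array([ 1.09428468e-03, -1.52173497e-03, -3.88269432e-03,  9.43553394e-05,
       -1.85993332e-04, -7.81397543e-04]), 'joint_efforts': array([-1.07459611e-03, -3.94906425e+01, -3.71362209e+01, -2.15234272e-04,
        3.96691423e-03, -1.29313392e-06]), 'tool_pos': array([ 0.19400355, -0.59357395,  0.24919336]), 'tool_rot': array([-9.27585121e-04,  9.87559656e-01,  1.57242051e-01, -4.66702859e-05]), 'contact_force': array([0.41889576, 0.01400035, 0.52551983]), 'ft_torque': array([-0.05681913,  0.00110093, -0.05602929]), 'grasp_force': 0.0, 'gripper_width': 0.9970756983155844}
0.019
```

View pics/top0.png

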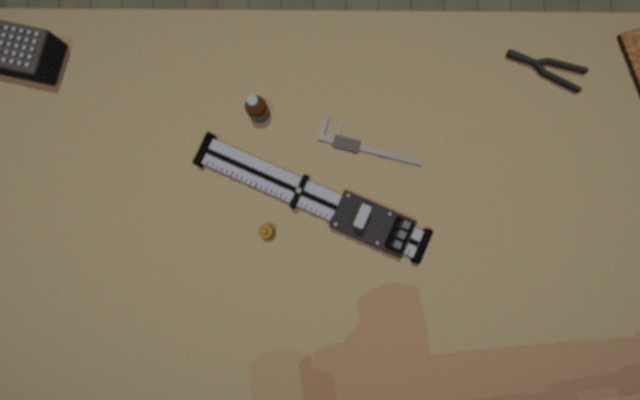

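View pics/scene0.png

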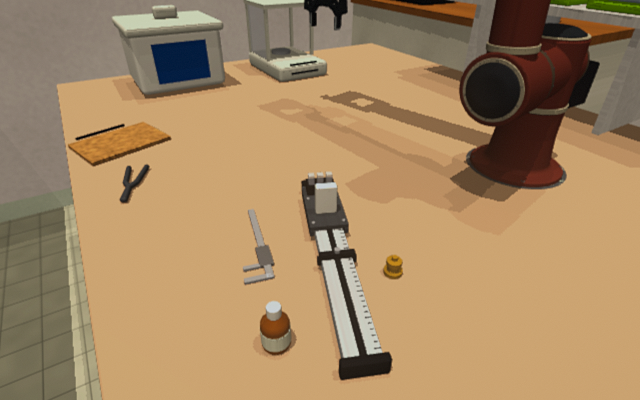

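The top view shows the rail running from its left end block (205,150) to its right one (422,245), with the fin at (362,216), the marker at (299,191), the fitting at (266,231), the vial at (257,107) and the caliper above. The scene view agrees: fin at (326,197), marker at (337,256).

```bash
python3 - <<'E'
from h import *
f=manip.grab_frame("top"); im=f["img"]; g=cv2.cvtColor(im,cv2.COLOR_BGR2HSV)
def comps(m,lo=25):
    n,l,s,c=cv2.connectedComponentsWithStats(m.astype(np.uint8)); return [(i,s[i].tolist(),c[i]) for i in range(1,n) if s[i][4]>=lo],l
roi=np.zeros(im.shape[:2],bool); roi[125:275,185:445]=1
C,l=comps((g[...,2]<70)&roi)
for i,s,c in C:
    r=cv2.minAreaRect(np.argwhere(l==i)[:,::-1].astype(np.float32))
    print("dark",s,c.round(1),"rect",[np.round(x,1) for x in r],ray(f,c,.03).round(4), [ray(f,p,.034)[:2].round(4).tolist() for p in cv2.boxPoints(r)])
roi[:]=0; roi[195:240,345:382]=1
for th in(120,150,170):
  C,l=comps((g[...,2]>th)&(g[...,1]<70)&roi)
  for i,s,c in C:
    r=cv2.minAreaRect(np.argwhere(l==i)[:,::-1].astype(np.float32)); print("fin",th,s,c.round(1),r,ray(f,c,.092).round(4))
F=manip.grab_frame("scene"); np.save("sc.npy",F["img"])
x=cv2.resize(im[120:275,185:445],None,fx=3,fy=3,interpolation=cv2.INTER_CUBIC); cv2.imwrite("pics/c.png",x)
E
```

```text
dark [193, 133, 239, 131, 3706] [346.9 213.1] rect [array([312.5, 197.2]), array([247.7,  39.5]), np.float64(24.0)] [ 0.5453 -0.0091  0.03  ] [[0.6261, 0.2747], [0.6938, 0.2491], [0.52, -0.1614], [0.4568, -0.1334]]
fin 120 [369, 195, 13, 7, 47] [376.7 197. ] ((375.0, 198.0), (6.0, 12.0), 90.0) [ 0.5686 -0.0548  0.092 ]
fin 120 [354, 204, 17, 24, 228] [362.  215.7] ((361.9483337402344, 215.62069702148438), (9.847983360290527, 23.241243362426758), 23.198591232299805) [ 0.5376 -0.0313  0.092 ]
fin 150 [356, 206, 13, 20, 123] [362.1 215.6] ((362.1000061035156, 215.30001831054688), (6.7082037925720215, 20.124608993530273), 26.56505012512207) [ 0.5377 -0.0314  0.092 ]
```

View pics/c.png

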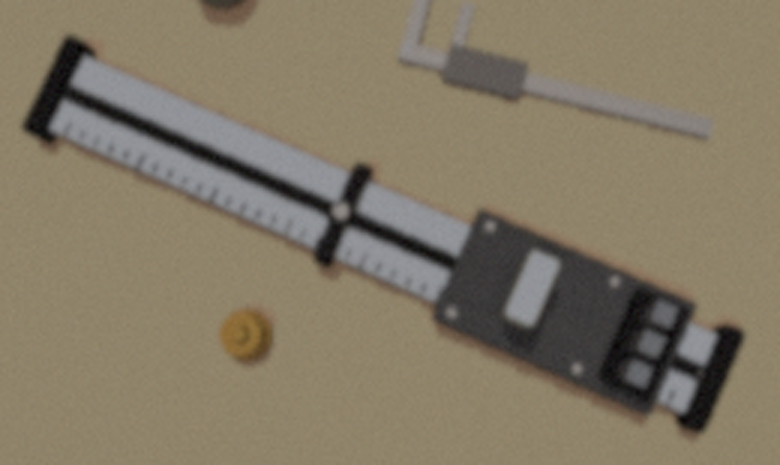

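The crop (3x, offset 185,120) shows left block centre ≈(57,87), right block ≈(712,379), plate front corners (482,212)/(437,318), fin top ≈(532,287), and marker ends (365,168)/(325,262).

```bash
python3 - <<'E'
from h import *
f=manip.grab_frame("top")
q=lambda u,v,z: ray(f,(185+u/3,120+v/3),z)
L,Rr=q(57,87,.03),q(712,379,.03)
y=L-Rr; print("len",np.linalg.norm(y)); y/=np.linalg.norm(y); x=np.array([y[1],-y[0],0]); O=(L+Rr)/2
print("axis",y.round(4),np.degrees(np.arctan2(y[1],y[0])),"O",O.round(4))
for n,p in dict(fin=q(533,287,.092),fin2=ray(f,(362,215.6),.092),fl=q(482,212,.034),fr=q(437,318,.034),rl=q(693,302,.034),rr=q(648,412,.034),ml=q(365,168,.035),mr=q(325,262,.035),btn=q(341,211,.036),fit=q(245,335,.036),vial=ray(f,(252,100),.075),cal=q(410,55,.006),cal2=q(708,128,.006)).items():
    d=p-O; print(n,p.round(4),"rail x,y mm",(d@x*1e3).round(1),(d@y*1e3).round(1))
F=manip.grab_frame("scene"); im=F["img"]; g=cv2.cvtColor(im,cv2.COLOR_BGR2HSV)
p=f; P=ray(f,(362,215.6),.092); print("fin proj in scene",proj(F,P))
for dx in(-.02,.02):
  for dy in(-.009,.009): print(proj(F,P+x*dx+y*dy).round(1))
s=manip.state()
from scipy.spatial.transform import Rotation as Ro
w=s["tool_rot"];M=Ro.from_quat(np.r_[w[1:],w[0]]).as_matrix(); print(M.round(3)); 
x2=cv2.resize(im[170:220,295:360],None,fx=8,fy=8,interpolation=cv2.INTER_CUBIC); cv2.imwrite("pics/s.png",x2)
E
```

```text
len 0.43049765724710265
axis [0.3874 0.9219 0.    ] 67.20413487407326 O [0.5735 0.056  0.03  ]
fin [ 0.5376 -0.0324  0.092 ] rail x,y mm 1.2 -95.3
fin2 [ 0.5377 -0.0313  0.092 ] rail x,y mm 0.9 -94.3
fl [ 0.5851 -0.0061  0.034 ] rail x,y mm 34.8 -52.7
fr [0.5216 0.0192 0.034 ] rail x,y mm -33.6 -54.0
rl [ 0.5346 -0.1306  0.034 ] rail x,y mm 36.5 -187.1
rr [ 0.4701 -0.1046  0.034 ] rail x,y mm -33.1 -188.0
ml [0.6099 0.0642 0.035 ] rail x,y mm 30.4 21.7
mr [0.5531 0.0863 0.035 ] rail x,y mm -30.5 20.1
btn [0.5836 0.0777 0.036 ] rail x,y mm 1.0 23.9
fit [0.5088 0.132  0.036 ] rail x,y mm -89.1 45.1
vial [0.7348 0.1603 0.075 ] rail x,y mm 108.3 158.7
cal [0.6869 0.0399 0.006 ] rail x,y mm 110.9 29.1
cal2 [ 0.644  -0.1459  0.006 ] rail x,y mm 143.3 -158.8
fin proj in scene [325.29897521 184.46694863]
[335.2 181.2]
[337.  186.3]
[313.7 182.7]
[315.1 187.8]
[[ 0.951  0.311 -0.   ]
 [ 0.311 -0.951  0.001]
 [ 0.    -0.001 -1.   ]]
```

View pics/s.png

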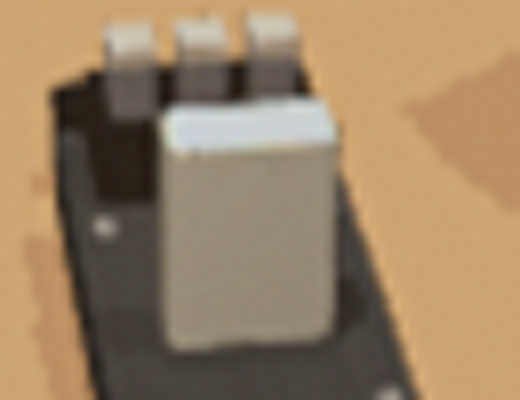

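Two views agree on the fin within about 1 px (2 mm), and the sizes check out: rail length 430 mm, plate about 70x135 mm, marker 60 mm. I'll grip the fin fore and aft, with the tool y axis along −rail y and the jaws half open.

Emit:
move_arm --pt "0 0 0 0 0 6.8 0.1" --pt "0 0 0 0 0 6.8 0.1" --pt "0 0 0 0 0 6.8 0.1" --pt "0 0 0 0 0 6.8 0.1" --pt "0 0 0 0 0 6.8 0.1" --pt "0 0 0 0 0 6.8 0.1" --pt "0.7 -4.1 0 0 0 0 0.1" --pt "0.7 -4.1 0 0 0 0 0.1" --pt "0.7 -4.1 0 0 0 0 0.1" --pt "0.7 -4.1 0 0 0 0 0.1" --pt "0.7 -4.1 0 0 0 0 0.1" --pt "0.7 -4.1 0 0 0 0 0.1" --pt "0.7 -4.1 0 0 0 0 0.1" --pt "0.7 -4.1 0 0 0 0 0.1" --pt "0.7 -4.1 0 0 0 0 0.1" --pt "0.7 -4.1 0 0 0 0 0.1" --pt "0.7 -4.1 0 0 0 0 0.1" --pt "0.7 -4.1 0 0 0 0 0.1" --pt "0.7 -4.1 0 0 0 0 0.1" --pt "0.7 -4.1 0 0 0 0 0.1"

```text
time: 1.97
tool_pos: [0.5068, -0.1004, 0.2506]
tool_rot: [0.0, 0.98, -0.197, 0.0]
contact_force: [0.6, -0.7, -0.2]
gripper_width: 0.553
grasp_force: 0.0
```

```bash
cat >> h.py <<'E'
from scipy.spatial.transform import Rotation as Ro
RY=np.array([.3874,.9219,0]); RO=np.array([.5735,.056,0]); RX=np.array([.9219,-.3874,0])
def rep(target=None):
    s=manip.state(); w=s["tool_rot"];M=Ro.from_quat(np.r_[w[1:],w[0]]).as_matrix(); p=s["tool_pos"]
    print("t",round(s["time"],2),"p",p.round(4),"rail xy mm",((p-RO)@RX*1e3).round(1),((p-RO)@RY*1e3).round(1),"Frail",round(float(s["contact_force"]@RY),2),"F",s["contact_force"].round(2),"w",round(s["gripper_width"],3),"g",round(float(s["grasp_force"]),1))
    print("tool y angle",np.degrees(np.arctan2(M[1,1],M[0,1])).round(2),"tilt",M[:,2].round(3))
    if target is not None: print("go cm",(M.T@(np.array(target)-p)*100).round(2))
E
python3 -c "
from h import *
rep([.537,-.033,.20])"
```

```text
t 1.97 p [ 0.5068 -0.1004  0.2506] rail xy mm -0.9 -170.0 Frail -0.47 F [ 0.57 -0.75 -0.21] w 0.553 g 0.0
tool y angle -112.7 tilt [ 0.001 -0.    -1.   ]
go cm [ 0.18 -7.38  5.06]
```

Emit:
move_arm --pt "0.05 -2.5 1.2 0 0 0 0.1" --pt "0.05 -2.5 1.2 0 0 0 0.1" --pt "0.05 -2.4 1.2 0 0 0 0.1" --pt "0 0 1.4 0 0 0 0.1" --pt "0 0 1.4 0 0 0 0.1" --pt "0 0 1.3 0 0 0 0.1" --pt "0 0 1.3 0 0 0 0.1" --pt "0 0 1 0 0 0 0.1" --pt "0 0 0 0 0 0 0.1" --pt "0 0 0 0 0 0 0.1" --pt "0 0 0 0 0 0 0.1"

```text
time: 2.88
tool_pos: [0.5365, -0.0352, 0.1511]
tool_rot: [0.0, 0.98, -0.197, 0.001]
contact_force: [-0.6, 0.4, -0.6]
gripper_width: 0.548
grasp_force: 0.0
```

```bash
python3 -c "
from h import *
rep([.537,-.033,.074])
f=manip.grab_frame('wrist');cv2.imwrite('pics/w.png',f['img'])"
```

```text
t 2.88 p [ 0.5365 -0.0352  0.1511] rail xy mm 1.2 -98.4 Frail 0.13 F [-0.62  0.4  -0.55] w 0.548 g 0.0
tool y angle -112.74 tilt [ 0.001 -0.    -1.   ]
go cm [-0.05 -0.22  7.71]
```

View pics/w.png

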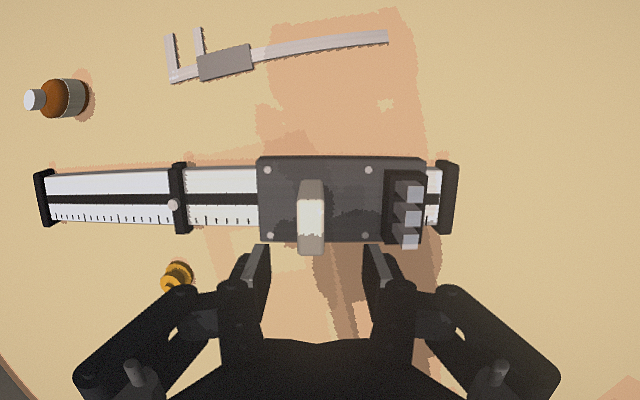

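The wrist view shows the fin (≈311,215) between the fingers (inner faces at 262 and 370), with the rear finger clear of the holder. That matches the remaining 2 mm correction. I'll descend and close.

Emit:
move_arm --pt "0 -0.2 1.0 0 0 0 0.1" --pt "0 0 1.3 0 0 0 0.1" --pt "0 0 1.3 0 0 0 0.1" --pt "0 0 1.3 0 0 0 0.1" --pt "0 0 1.3 0 0 0 0.1" --pt "0 0 1.0 0 0 0 0.1" --pt "0 0 0.5 0 0 0 0.1" --pt "0 0 0 0 0 0 0.1" --pt "0 0 0 0 0 0 0.0" --pt "0 0 0 0 0 0 -0.2" --pt "0 0 0 0 0 0 -0.3" --pt "0 0 0 0 0 0 -0.4" --pt "0 0 0 0 0 0 -0.5" --pt "0 0 0 0 0 0 -1" --pt "0 0 0 0 0 0 -1" --pt "0 0 0 0 0 0 -1" --pt "0 0 0 0 0 0 -1" --pt "0 0 0 0 0 0 -1"

```text
time: 4.43
tool_pos: [0.5373, -0.0328, 0.0741]
tool_rot: [-0.0, 0.98, -0.197, 0.0]
contact_force: [-1.5, 0.4, 5.4]
gripper_width: 0.202
grasp_force: 59.2
```

```bash
python3 -c "
from h import *
rep()"
```

```text
t 4.43 p [ 0.5373 -0.0328  0.0741] rail xy mm 1.0 -95.9 Frail -0.24 F [-1.48  0.36  5.42] w 0.202 g 59.2
tool y angle -112.71 tilt [ 0.001  0.    -1.   ]
```

Emit:
move_arm --pt "0 -0.3 0 0 0 0 -1" --pt "0 -0.5 0 0 0 0 -1" --pt "0 -0.5 0 0 0 0 -1" --pt "0 -0.5 0 0 0 0 -1" --pt "0 -0.5 0 0 0 0 -1" --pt "0 -0.5 0 0 0 0 -1" --pt "0 -0.5 0 0 0 0 -1" --pt "0 -0.5 0 0 0 0 -1" --pt "0 -0.5 0 0 0 0 -1" --pt "0 -0.5 0 0 0 0 -1"

```text
time: 5.27
tool_pos: [0.5558, 0.0113, 0.0741]
tool_rot: [0.0, 0.98, -0.197, 0.0]
contact_force: [-0.9, -0.8, 6.0]
gripper_width: 0.205
grasp_force: 59.5
```

```bash
python3 -c "
from h import *
rep()"
```

```text
t 5.27 p [0.5558 0.0113 0.0741] rail xy mm 1.0 -48.1 Frail -1.06 F [-0.93 -0.76  5.97] w 0.205 g 59.5
tool y angle -112.71 tilt [ 0.001 -0.001 -1.   ]
```

Emit:
move_arm --pt "0 -0.4 0 0 0 0 -1" --pt "0 -0.4 0 0 0 0 -1" --pt "0 -0.4 0 0 0 0 -1" --pt "0 -0.4 0 0 0 0 -1" --pt "0 -0.4 0 0 0 0 -1" --pt "0 -0.4 0 0 0 0 -1" --pt "0 -0.4 0 0 0 0 -1" --pt "0 -0.4 0 0 0 0 -1" --pt "0 -0.4 0 0 0 0 -1" --pt "0 -0.4 0 0 0 0 -1"

```text
time: 6.1
tool_pos: [0.5712, 0.0481, 0.0741]
tool_rot: [0.0, 0.98, -0.197, 0.0]
contact_force: [-2.0, -1.4, 5.9]
gripper_width: 0.202
grasp_force: 59.5
```

```bash
python3 -c "
from h import *
rep()"
```

```text
t 6.1 p [0.5712 0.0481 0.0741] rail xy mm 0.9 -8.2 Frail -2.11 F [-2.02 -1.43  5.87] w 0.202 g 59.5
tool y angle -112.71 tilt [ 0.001 -0.001 -1.   ]
```

Emit:
move_arm --pt "0 -0.2 0 0 0 0 -1" --pt "0 -0.2 0 0 0 0 -1" --pt "0 -0.2 0 0 0 0 -1"

```text
time: 6.35
tool_pos: [0.5735, 0.0536, 0.0741]
tool_rot: [0.0, 0.98, -0.197, 0.0]
contact_force: [-2.3, -1.0, 7.4]
gripper_width: 0.198
grasp_force: 59.5
```

Emit:
move_arm --pt "0 -0.1 0 0 0 0 -1" --pt "0 -0.1 0 0 0 0 -1" --pt "0 -0.1 0 0 0 0 -1" --pt "0 -0.1 0 0 0 0 -1"

```text
time: 6.68
tool_pos: [0.575, 0.0572, 0.0741]
tool_rot: [0.0, 0.98, -0.197, 0.0]
contact_force: [-2.4, -2.1, 5.3]
gripper_width: 0.2
grasp_force: 59.5
```

Emit:
move_arm --pt "0 -0.1 0 0 0 0 -1" --pt "0 -0.1 0 0 0 0 -1" --pt "0 -0.1 0 0 0 0 -1"

```text
time: 6.93
tool_pos: [0.5762, 0.06, 0.0741]
tool_rot: [0.0, 0.98, -0.197, 0.0]
contact_force: [-2.0, -0.8, 6.5]
gripper_width: 0.202
grasp_force: 59.5
```

Still friction only (about −1.5 N).

Emit:
move_arm --pt "0 -0.1 0 0 0 0 -1" --pt "0 -0.1 0 0 0 0 -1" --pt "0 -0.1 0 0 0 0 -1" --pt "0 -0.1 0 0 0 0 -1"

```text
time: 7.27
tool_pos: [0.5777, 0.0637, 0.0741]
tool_rot: [0.0, 0.98, -0.197, 0.0]
contact_force: [-2.1, -0.6, 6.3]
gripper_width: 0.203
grasp_force: 59.5
```

Emit:
move_arm --pt "0 -0.1 0 0 0 0 -1" --pt "0 -0.1 0 0 0 0 -1" --pt "0 -0.1 0 0 0 0 -1" --pt "0 -0.1 0 0 0 0 -1"

```text
time: 7.6
tool_pos: [0.5793, 0.0673, 0.0741]
tool_rot: [0.0, 0.98, -0.197, 0.0]
contact_force: [-2.1, -0.0, 5.6]
gripper_width: 0.204
grasp_force: 59.5
```

Emit:
move_arm --pt "0 -0.1 0 0 0 0 -1" --pt "0 -0.1 0 0 0 0 -1" --pt "0 -0.1 0 0 0 0 -1" --pt "0 -0.1 0 0 0 0 -1"

```text
time: 7.93
tool_pos: [0.5808, 0.071, 0.0741]
tool_rot: [0.0, 0.98, -0.197, 0.0]
contact_force: [-2.4, -0.6, 5.4]
gripper_width: 0.203
grasp_force: 59.5
```

Emit:
move_arm --pt "0 -0.1 0 0 0 0 -1" --pt "0 -0.1 0 0 0 0 -1" --pt "0 -0.1 0 0 0 0 -1" --pt "0 -0.1 0 0 0 0 -1"

```text
time: 8.27
tool_pos: [0.5824, 0.0747, 0.0741]
tool_rot: [0.0, 0.98, -0.197, 0.0]
contact_force: [-1.6, -1.2, 5.1]
gripper_width: 0.199
grasp_force: 59.5
```

Emit:
move_arm --pt "0 -0.1 0 0 0 0 -1" --pt "0 -0.1 0 0 0 0 -1" --pt "0 -0.1 0 0 0 0 -1" --pt "0 -0.1 0 0 0 0 -1"

```text
time: 8.6
tool_pos: [0.5839, 0.0784, 0.0741]
tool_rot: [0.0, 0.98, -0.197, 0.0]
contact_force: [-2.9, -1.3, 6.7]
gripper_width: 0.203
grasp_force: 59.5
```

Emit:
move_arm --pt "0 -0.1 0 0 0 0 -1" --pt "0 -0.1 0 0 0 0 -1" --pt "0 -0.1 0 0 0 0 -1" --pt "0 -0.1 0 0 0 0 -1"

```text
time: 8.93
tool_pos: [0.5855, 0.0821, 0.0741]
tool_rot: [0.0, 0.98, -0.197, 0.0]
contact_force: [-1.1, -1.0, 6.2]
gripper_width: 0.205
grasp_force: 59.5
```

Emit:
move_arm --pt "0 -0.1 0 0 0 0 -1" --pt "0 -0.1 0 0 0 0 -1" --pt "0 -0.1 0 0 0 0 -1" --pt "0 -0.1 0 0 0 0 -1"

```text
time: 9.27
tool_pos: [0.587, 0.0858, 0.0741]
tool_rot: [0.0, 0.98, -0.197, 0.0]
contact_force: [-2.0, -0.7, 5.8]
gripper_width: 0.206
grasp_force: 59.5
```

Emit:
move_arm --pt "0 -0.1 0 0 0 0 -1" --pt "0 -0.1 0 0 0 0 -1" --pt "0 -0.1 0 0 0 0 -1" --pt "0 -0.1 0 0 0 0 -1"

```text
time: 9.6
tool_pos: [0.5886, 0.0895, 0.0741]
tool_rot: [0.0, 0.98, -0.197, 0.0]
contact_force: [-2.3, -1.3, 5.2]
gripper_width: 0.2
grasp_force: 59.5
```

Emit:
move_arm --pt "0 -0.1 0 0 0 0 -1" --pt "0 -0.1 0 0 0 0 -1" --pt "0 -0.1 0 0 0 0 -1" --pt "0 -0.1 0 0 0 0 -1"

```text
time: 9.93
tool_pos: [0.5899, 0.0926, 0.0741]
tool_rot: [0.001, 0.98, -0.197, 0.0]
contact_force: [-4.1, -4.4, 8.3]
gripper_width: 0.198
grasp_force: 59.6
```

Contact: about −5.7 N along the rail against a −1.8 N baseline, so roughly 4 N on the liner. I'll press a little further.

Emit:
move_arm --pt "0 -0.05 0 0 0 0 -1" --pt "0 -0.05 0 0 0 0 -1" --pt "0 0 0 0 0 0 -1"

```text
time: 10.18
tool_pos: [0.5902, 0.0933, 0.0741]
tool_rot: [0.001, 0.98, -0.197, 0.0]
contact_force: [-4.6, -4.0, 7.0]
gripper_width: 0.205
grasp_force: 59.6
```

```bash
python3 -c "
from h import *
rep()"
```

```text
t 10.18 p [0.5902 0.0933 0.0741] rail xy mm 0.9 40.9 Frail -5.48 F [-4.63 -4.    7.  ] w 0.205 g 59.6
tool y angle -112.71 tilt [-0.    -0.002 -1.   ]
```

Emit:
move_arm --pt "0 -0.05 0 0 0 0 -1" --pt "0 -0.05 0 0 0 0 -1" --pt "0 -0.05 0 0 0 0 -1"

```text
time: 10.43
tool_pos: [0.5906, 0.0943, 0.0741]
tool_rot: [0.002, 0.98, -0.197, -0.0]
contact_force: [-4.8, -6.3, 7.4]
gripper_width: 0.203
grasp_force: 59.7
```

Emit:
move_arm --pt "0 -0.06 0 0 0 0 -1" --pt "0 0 0 0 0 0 -1"

```text
time: 10.6
tool_pos: [0.5908, 0.0948, 0.0741]
tool_rot: [0.002, 0.98, -0.197, -0.0]
contact_force: [-5.1, -6.4, 8.3]
gripper_width: 0.205
grasp_force: 59.7
```

```bash
python3 -c "
from h import *
rep()"
```

```text
t 10.6 p [0.5908 0.0948 0.0741] rail xy mm 0.9 42.5 Frail -7.9 F [-5.09 -6.43  8.25] w 0.205 g 59.7
tool y angle -112.71 tilt [-0.001 -0.003 -1.   ]
```

A clear find at about 6 N on the liner. Drawing back slowly now.

Emit:
move_arm --pt "0 0.1 0 0 0 0 -1" --pt "0 0.2 0 0 0 0 -1" --pt "0 0.25 0 0 0 0 -1" --pt "0 0.25 0 0 0 0 -1" --pt "0 0.25 0 0 0 0 -1" --pt "0 0.25 0 0 0 0 -1" --pt "0 0.2 0 0 0 0 -1" --pt "0 0 0 0 0 0 -1" --pt "0 0 0 0 0 0 -1"

```text
time: 11.35
tool_pos: [0.5856, 0.0823, 0.0741]
tool_rot: [0.0, 0.98, -0.197, 0.001]
contact_force: [-0.6, 0.5, 5.6]
gripper_width: 0.203
grasp_force: 59.5
```

```bash
python3 -c "
from h import *
rep()"
```

```text
t 11.35 p [0.5856 0.0823 0.0741] rail xy mm 0.9 29.0 Frail 0.18 F [-0.65  0.46  5.55] w 0.203 g 59.5
tool y angle -112.71 tilt [ 0.001 -0.    -1.   ]
```

Emit:
move_arm --pt "0 0.1 0 0 0 0 -1" --pt "0 0.05 0 0 0 0 -1" --pt "0 0 0 0 0 0 -1" --pt "0 0 0 0 0 0 -1"

```text
time: 11.68
tool_pos: [0.5851, 0.0812, 0.0741]
tool_rot: [-0.0, 0.98, -0.197, 0.001]
contact_force: [-0.1, 1.5, 5.4]
gripper_width: 0.201
grasp_force: 59.4
```

```bash
python3 -c "
from h import *
rep()
F=manip.grab_frame('scene');f=manip.grab_frame('top')
g=np.hstack([cv2.resize(F['img'][220:320,290:390],None,fx=4,fy=4,interpolation=cv2.INTER_CUBIC),cv2.resize(f['img'][130:230,230:330],None,fx=4,fy=4,interpolation=cv2.INTER_CUBIC)])
cv2.imwrite('pics/g.png',g)"
```

```text
t 11.68 p [0.5851 0.0812 0.0741] rail xy mm 1.0 27.7 Frail 1.31 F [-0.09  1.46  5.38] w 0.201 g 59.4
tool y angle -112.71 tilt [ 0.001  0.    -1.   ]
```

View pics/g.png

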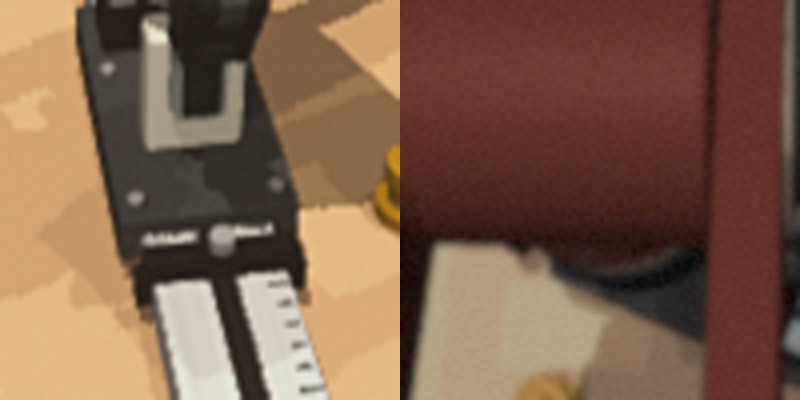

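The scene crop (left) shows a gap strip between the plate front (≈y 235) and the marker, whose button is at (222,238). The top view is blocked by the arm. I'll let go, rise and check.

Emit:
move_arm --pt "0 0 0 0 0 0 -0.5" --pt "0 0 0 0 0 0 -0.4" --pt "0 0 0 0 0 0 -0.2" --pt "0 0 0 0 0 0 0.1" --pt "0 0 0 0 0 0 0.1" --pt "0 0 0 0 0 0 0.1" --pt "0 0 -0.5 0 0 0 0.1" --pt "0 0 -1 0 0 0 0.1" --pt "0 0 -1.5 0 0 0 0.1" --pt "0 0 -2 0 0 0 0.1" --pt "0 0 -2 0 0 0 0.1" --pt "0 0 -2 0 0 0 0.1" --pt "0 0 -2 0 0 0 0.1" --pt "0 0 -2 0 0 0 0.1" --pt "0 0 -2 0 0 0 0.1" --pt "0 0 -2 0 0 0 0.1"

```text
time: 13.12
tool_pos: [0.5846, 0.0812, 0.2457]
tool_rot: [-0.0, 0.98, -0.197, 0.001]
contact_force: [0.1, 0.1, -0.2]
gripper_width: 0.544
grasp_force: 0.0
```

Emit:
move_arm --pt "0 3 0 0 0 0 0.1" --pt "0 4 0 0 0 0 0.1" --pt "0 4 0 0 0 0 0.1" --pt "0 4 0 0 0 0 0.1" --pt "0 4 0 0 0 0 0.1" --pt "0 4 0 0 0 0 0.1" --pt "0 4 0 0 0 0 0.1" --pt "0 4 0 0 0 0 0.1" --pt "0 4 0 0 0 0 0.1" --pt "0 3 0 0 0 0 0.1" --pt "0 2 0 0 0 0 0.1" --pt "0 0 0 0 0 0 0.1" --pt "0 0 0 0 0 0 0.1"

```text
time: 14.2
tool_pos: [0.4299, -0.2885, 0.2443]
tool_rot: [0.0, 0.98, -0.198, 0.001]
contact_force: [-0.7, 0.1, -0.4]
gripper_width: 0.552
grasp_force: 0.0
```

```bash
python3 -c "
from h import *
rep()
F=manip.grab_frame('scene');f=manip.grab_frame('top')
O=np.array([.5735,.056,0])
for y in (71,73,87,88): 
  print(y,[(proj(F,O+RX*x+RY*y*1e-3+[0,0,.034])-[290,220])*4 for x in(-.025,.025)],[(proj(f,O+RX*x+RY*y*1e-3+[0,0,.034])-[230,130])*4 for x in(-.025,.025)])
g=np.hstack([cv2.resize(F['img'][220:320,290:390],None,fx=4,fy=4,interpolation=cv2.INTER_CUBIC),cv2.resize(f['img'][130:230,230:330],None,fx=4,fy=4,interpolation=cv2.INTER_CUBIC)])
cv2.imwrite('pics/g2.png',g)"
```

```text
t 14.2 p [ 0.4299 -0.2885  0.2443] rail xy mm 1.0 -373.3 Frail -0.18 F [-0.71  0.1  -0.45] w 0.552 g 0.0
tool y angle -112.83 tilt [ 0.001 -0.    -1.   ]
71 [array([271.1618087 , 199.30242968]), array([144.63893321, 212.21366095])] [array([155.56294278, 251.79305266]), array([202.35389894, 151.18832846])]
73 [array([272.32473389, 202.89084726]), array([145.46612294, 215.87788094])] [array([151.53537045, 249.98576767]), array([198.34181762, 149.41218199])]
87 [array([280.6461917, 228.5682216]), array([151.3866543 , 242.10418493])] [array([123.3874411 , 237.35500008]), array([170.30187585, 136.99891331])]
88 [array([281.25298752, 230.44060066]), array([151.81847697, 244.01703901])] [array([121.37988814, 236.4541546 ]), array([168.30200627, 136.11357201])]
```

View pics/g2.png

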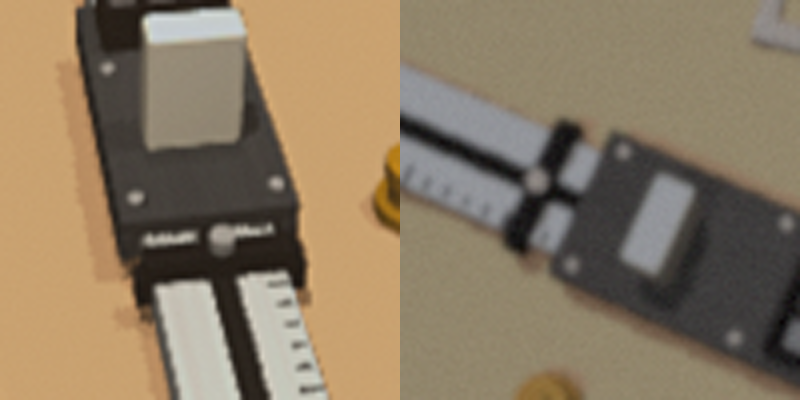

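The gap is visible in both halves. In the top crop the plate front midpoint is ≈(582,200) and the marker's rear edge ≈(559,188). I'll measure it with a brightness profile along the rail: plate edge at z=34 mm, foot of the marker's rear face at z=22 mm.

```bash
python3 -c "
from h import *
f=manip.grab_frame('top'); im=f['img'].max(2).astype(np.float32)
O=np.array([.5735,.056,0]); ys=np.arange(55,105,.25)
for xo in(-22,-18,-14,14,18,22):
  def prof(z):
    P=np.array([proj(f,O+RX*xo*1e-3+RY*y*1e-3+[0,0,z]) for y in ys]).astype(np.float32)
    return cv2.remap(im,P[None,:,0],P[None,:,1],cv2.INTER_LINEAR)[0]
  a,b=prof(.034),prof(.022)
  def strip(p):
    k=np.argmax(np.where((ys>70)&(ys<92),p,0)); h=(p[k]+55)/2
    i=k
    while p[i]>h:i-=1
    j=k
    while p[j]>h:j+=1
    return ys[i],ys[j],p[k]
  A,B=strip(a),strip(b); print(xo,'nose',A[0],'back',B[1],'gap',B[1]-A[0],A[2])
"
```

```text
-22 nose 71.5 back 87.25 gap 15.75 141.21094
-18 nose 71.5 back 87.0 gap 15.5 148.9961
-14 nose 71.5 back 86.25 gap 14.75 154.1211
14 nose 71.5 back 86.75 gap 15.25 154.84766
18 nose 71.5 back 86.25 gap 14.75 153.86523
22 nose 71.75 back 86.5 gap 14.75 148.14453
```

The gap measures about 15.1 mm, agreeing with the 14.8 mm from the arm's own travel, so I'm handing in.

```bash
python3 -c "
from plant import manip
print(manip.job_done())"
```

```text
the job is handed in; nothing more can be done
None
```

The job is handed in: the tight spot was found at about 6 N with the fin about 40 mm on the +y side of the rail's origin, then the carriage was drawn back to a gap of about 15 mm and released; the fingers did not touch the marker or the things lying about.

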